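# Load the carry rack with turned feet in reverse order

## Robot

A 6-joint arm with a two-finger parallel gripper is mounted at the origin on the work surface. World frame = base frame: x ahead of the robot, y to its left, z up, the work surface at z = 0. Lengths are in m, angles in rad, forces in N, time in s.
With the tool pointing down it reaches from about 0.375 to 0.825 m from the base axis. Payload 5.5 kg.
Tool frame: the origin (TCP) lies midway between the tips of the shut fingers; the grasp point (between the pads) lies 19 mm behind it (r.pinch_z is the distance from the TCP to the grasp point, in m); z points along the fingers, x is the direction in which the jaws open and shut, and the axes are right-handed (so a half turn about z gives the same grasp; the last joint's range is limited). The gripper opens to 85 mm and grips with 20 to 120 N. Pads are 22 mm wide; open, the fingers measure 114 mm over their backs; the gripper's body (76 mm by 85 mm) begins 54 mm behind the grasp point. The pads swing forward as they close: fully open they stand 13 mm farther back than shut.
Start: joints at [-1.278, 0.314, -0.047, 1.21, 0, 1.571], TCP at [0.173, -0.574, 0.231] pointing down, gripper open.
Joint ranges: [-2.67, 2.67], [-0.69, 1.73], [-1.03, 1.25], [-2.08, 2.16], [-1.42, 1.45], [-3.14, 3.14]. Speed limits (rad/s): [2.39, 2.39, 3.01, 3.14, 3.14, 3.14].

## Interface

Orientations are given as [roll, pitch, yaw] about the fixed x, y, z axes, in that order (R = Rz(yaw) Ry(pitch) Rx(roll)).
In Python, from workcell import r gives the robot as it stands.
- The arm moves only by the tool jog_arm, never from a script. Its argument "commands" is a list of rows, each a list of 4 numbers: the shift along the tool's x, y, z in cm, then the turn about the tool's z in degrees. A call has 1 to 20 rows; each row is the pose to reach, as a shift and turn from the pose measured when the call began, along the tool's axes at that moment; what a row does not reach only later rows make up. A row lasts 1/12 s, in which the tool goes at most 41.7 mm and 7.16 degrees, less where a joint would pass 70% of its speed; a pose out of reach is approached as far as the arm can. A call with a gripper value outside its range is refused whole. "gripper" is the closure in counts, from 0 (fully open) to 255 (shut), set as the call begins (left out, the last holds). The fingers move at their own pace and stop on an object; "newtons" is the grip in N (left out, the last holds). Time passes only in rows, so rows that repeat a pose let the fingers close. It gives the time, the measured TCP pose, the force and the opening at its end, in the units of the state.
- r.read_state(): the state, without advancing time (a new reading comes with each control period).
- r.camera(name): name is "side" or "top" or "wrist"; returns a dict with "frame" (420x560x3 uint8, red, green, blue), "range_z" (420x560 float32, m along the optical axis (not along the pixel's ray), 0 where there is no reading), "camera_matrix" (3x3 intrinsics, pixels), "k1" (the pictures are not rectified: a ray, as slopes to the right and down, at radius r is drawn at 1 + k1 r^2 times it, then the intrinsics apply), "view" (4x4, takes a point from world to camera coordinates); the wrist camera has in their place "tool_from_camera" (4x4, takes a point from camera to tool coordinates, whose origin is the TCP and whose axes are the tool frame's). Camera axes: x right, y down, z forward; pixel columns grow to the right and rows downward; lengths in m; the calibration is good to about 2 mm. A picture is of the moment at which its call begins: read the wrist's pose just before it.
- r.hand_in(): hands the job in, once; it reports no verdict.
The state is a dict: "time_s": time; "joints": joint angles; "joint_vel": joint speeds; "effort": joint torques, N m; "position": TCP position; "tcp_rot": TCP orientation; "force": force on the tool from outside, world axes, zero at the start; "moment": the same for the moment, N m; "opening": opening from 0.0 (shut) to 1.0 (fully open).
Only numpy, scipy, OpenCV 4.12 (cv2) and the standard library are available. Lean on these libraries where they do the work, as an engineer would, in place of code of your own. Each camera call takes 0.05 s, during which the arm holds its last target. There are 200 camera calls.

## Task

Move the four turned furniture feet from the plywood drying rack to the blue carry rack in reverse order, one to a bay: seen from the robot, the foot that stands leftmost in the drying rack goes to the rightmost bay of the blue rack, and so on until the rightmost stands leftmost. Keep the feet upright, set them down rather than dropping them, and leave each standing flat on the floor of its bay.

Things in the scene. Friction and masses are not known exactly. Their poses are not given: they have to be found in the camera images.
- drying_rack: Plywood drying rack, fixed: row of four square bays along its y, holding the feet at the start. Origin: underside, under the middle of the row; x away from the robot, y to the robot's left, z up (yaw within 0.3 rad). Bay centres x = 0, y = +96, +32, -32, -96 mm; bays 58 mm square inside; floor 8 mm and tops of the 6 mm walls 20 mm above the bench. A 34 mm strip in front (-x) carries colour tiles.
- carry_rack: Bright blue carry rack, fixed, empty at the start: a row of four square bays along its y. Origin: underside, under the middle of the row; x away from the robot, y to the robot's left, z up (yaw within 0.3 rad). Bay centres x = 0, y = +96, +32, -32, -96 mm; bays 58 mm square inside; floor 8 mm and tops of the 6 mm walls 20 mm above the bench.
- foot_white: Turned wooden furniture foot, painted white, loose, about 0.13 kg, standing upright in a bay of the drying rack. 100 mm tall, round about its own z axis (up); origin at the centre of its underside. Base disc 40 mm across, bulb 38 mm across 34 to 42 mm up, straight neck 26 mm across from 56 to 90 mm above the underside (grip here), small head 30 mm across above it.
- foot_red: Turned wooden furniture foot, painted red, loose, about 0.13 kg, standing upright in a bay of the drying rack. 100 mm tall, round about its own z axis (up); origin at the centre of its underside. Base disc 40 mm across, bulb 38 mm across 34 to 42 mm up, straight neck 26 mm across from 56 to 90 mm above the underside (grip here), small head 30 mm across above it.
- foot_green: Turned wooden furniture foot, painted green, loose, about 0.13 kg, standing upright in a bay of the drying rack. 100 mm tall, round about its own z axis (up); origin at the centre of its underside. Base disc 40 mm across, bulb 38 mm across 34 to 42 mm up, straight neck 26 mm across from 56 to 90 mm above the underside (grip here), small head 30 mm across above it.
- foot_walnut: Turned wooden furniture foot, dark brown walnut, loose, about 0.13 kg, standing upright in a bay of the drying rack. 100 mm tall, round about its own z axis (up); origin at the centre of its underside. Base disc 40 mm across, bulb 38 mm across 34 to 42 mm up, straight neck 26 mm across from 56 to 90 mm above the underside (grip here), small head 30 mm across above it.
- tile_white: Colour sample tile, painted white, fixed on the drying rack's front strip just before the bay in which the foot of the same colour starts, so it still shows that foot's first place afterwards. 24 x 44 x 4 mm, lying flat, axes as the rack's; origin at the centre of its underside, 49 mm in front (-x) of the bay's centre.
- tile_red: Colour sample tile, painted red, fixed on the drying rack's front strip just before the bay in which the foot of the same colour starts, so it still shows that foot's first place afterwards. 24 x 44 x 4 mm, lying flat, axes as the rack's; origin at the centre of its underside, 49 mm in front (-x) of the bay's centre.
- tile_green: Colour sample tile, painted green, fixed on the drying rack's front strip just before the bay in which the foot of the same colour starts, so it still shows that foot's first place afterwards. 24 x 44 x 4 mm, lying flat, axes as the rack's; origin at the centre of its underside, 49 mm in front (-x) of the bay's centre.
- tile_walnut: Colour sample tile, dark brown walnut, fixed on the drying rack's front strip just before the bay in which the foot of the same colour starts, so it still shows that foot's first place afterwards. 24 x 44 x 4 mm, lying flat, axes as the rack's; origin at the centre of its underside, 49 mm in front (-x) of the bay's centre.

How it is judged:
At the end, for the whole second after the job is handed in: Each foot stands in the blue bay that mirrors its first place (left to right becomes right to left): within 14 mm of the bay centre along both rack axes, underside at most 4 mm above the bay floor, within 0.1 rad of upright, at rest (((y of tile_white in the frame of drying_rack between 0.081 and 0.111 m and y of foot_white in the frame of carry_rack between -0.11 and -0.082 m) or (y of tile_white in the frame of drying_rack between 0.017 and 0.047 m and y of foot_white in the frame of carry_rack between -0.046 and -0.018 m) or (y of tile_white in the frame of drying_rack between -0.047 and -0.017 m and y of foot_white in the frame of carry_rack between 0.018 and 0.046 m) or (y of tile_white in the frame of drying_rack between -0.111 and -0.081 m and y of foot_white in the frame of carry_rack between 0.082 and 0.11 m)) and x of foot_white in the frame of carry_rack between -0.014 and 0.014 m and z of each of foot_white, foot_red, foot_green, foot_walnut in the frame of carry_rack below 0.012 m and angle between each of foot_white, foot_red, foot_green, foot_walnut's own z axis and vertical below 0.1 rad and linear speed of each of foot_white, foot_red, foot_green, foot_walnut below 0.02 m/s and angular speed of each of foot_white, foot_red, foot_green, foot_walnut below 0.2 rad/s and ((y of tile_red in the frame of drying_rack between 0.081 and 0.111 m and y of foot_red in the frame of carry_rack between -0.11 and -0.082 m) or (y of tile_red in the frame of drying_rack between 0.017 and 0.047 m and y of foot_red in the frame of carry_rack between -0.046 and -0.018 m) or (y of tile_red in the frame of drying_rack between -0.047 and -0.017 m and y of foot_red in the frame of carry_rack between 0.018 and 0.046 m) or (y of tile_red in the frame of drying_rack between -0.111 and -0.081 m and y of foot_red in the frame of carry_rack between 0.082 and 0.11 m)) and x of foot_red in the frame of carry_rack between -0.014 and 0.014 m and ((y of tile_green in the frame of drying_rack between 0.081 and 0.111 m and y of foot_green in the frame of carry_rack between -0.11 and -0.082 m) or (y of tile_green in the frame of drying_rack between 0.017 and 0.047 m and y of foot_green in the frame of carry_rack between -0.046 and -0.018 m) or (y of tile_green in the frame of drying_rack between -0.047 and -0.017 m and y of foot_green in the frame of carry_rack between 0.018 and 0.046 m) or (y of tile_green in the frame of drying_rack between -0.111 and -0.081 m and y of foot_green in the frame of carry_rack between 0.082 and 0.11 m)) and x of foot_green in the frame of carry_rack between -0.014 and 0.014 m and ((y of tile_walnut in the frame of drying_rack between 0.081 and 0.111 m and y of foot_walnut in the frame of carry_rack between -0.11 and -0.082 m) or (y of tile_walnut in the frame of drying_rack between 0.017 and 0.047 m and y of foot_walnut in the frame of carry_rack between -0.046 and -0.018 m) or (y of tile_walnut in the frame of drying_rack between -0.047 and -0.017 m and y of foot_walnut in the frame of carry_rack between 0.018 and 0.046 m) or (y of tile_walnut in the frame of drying_rack between -0.111 and -0.081 m and y of foot_walnut in the frame of carry_rack between 0.082 and 0.11 m)) and x of foot_walnut in the frame of carry_rack between -0.014 and 0.014 m); the robot touches nothing.
It fails at once if a foot is tipped over (more than 35 degrees from upright) (angle between any of foot_white, foot_red, foot_green, foot_walnut's own z axis and vertical above 0.61 rad).
It fails at once if a foot is dropped into the blue rack (faster than 0.65 m/s within 37 mm of its bay floor) ((x of foot_white in the frame of carry_rack between -0.04 and 0.04 m and y of foot_white in the frame of carry_rack between -0.14 and 0.14 m and z of foot_white in the frame of carry_rack below 0.045 m and linear speed of foot_white above 0.65 m/s) or (x of foot_red in the frame of carry_rack between -0.04 and 0.04 m and y of foot_red in the frame of carry_rack between -0.14 and 0.14 m and z of foot_red in the frame of carry_rack below 0.045 m and linear speed of foot_red above 0.65 m/s) or (x of foot_green in the frame of carry_rack between -0.04 and 0.04 m and y of foot_green in the frame of carry_rack between -0.14 and 0.14 m and z of foot_green in the frame of carry_rack below 0.045 m and linear speed of foot_green above 0.65 m/s) or (x of foot_walnut in the frame of carry_rack between -0.04 and 0.04 m and y of foot_walnut in the frame of carry_rack between -0.14 and 0.14 m and z of foot_walnut in the frame of carry_rack below 0.045 m and linear speed of foot_walnut above 0.65 m/s)).
It also fails if it takes over 109 s, if anything falls off the work surface, if the arm or the gripper's body presses on something with over 40 N, if the wrist force passes 120 N, or if a joint passes its speed limit or range.

## Working session

There is one attempt and no reset: what is moved stays moved. The work goes in short steps, Python scripts to look and compute and a tool call to move; the robot and the scene stay as the last step left them, time stands still between calls to the robot, and variables do not carry over. Pictures are saved under pics/ and viewed, about 12 in all and at most 16, crops included, and the job is handed in when it is done.

Besides the shell and the picture viewer there is one more tool, called after ">>>" as a command line: name --pt "numbers of a row" for each row, then --argument value for the rest. jog_arm: Moves the arm, as the interface text tells. Its arguments: {"type":"object","properties":{"commands":{"type":"array","items":{"type":"array","items":{"type":"number"}}},"gripper":{"type":"number"},"newtons":{"type":"number"}},"required":["commands"]}

```bash
mkdir -p pics; ls
python3 - <<'E'
from workcell import r
import cv2,numpy as np
s=r.read_state(); print({k:np.round(s[k],3) for k in ("time_s","position","tcp_rot","opening","force")})
for n in("top","side"):
    c=r.camera(n); cv2.imwrite(f"pics/{n}0.png",c["frame"][:,:,::-1]); print(n,c["camera_matrix"],c["k1"],np.round(c["view"],4))
    np.savez(f"{n}0.npz",**{k:c[k] for k in c})
E
```

```text
pics
{'time_s': np.float64(0.0), 'position': array([ 0.173, -0.574,  0.23 ]), 'tcp_rot': array([ 3.142e+00,  2.000e-03, -1.278e+00]), 'opening': np.float64(1.001), 'force': array([-0.352, -0.144,  0.174])}
top [[463.46671434   0.         279.72118972]
 [  0.         463.46671434 214.58120342]
 [  0.           0.           1.        ]] 0.023626176773779737 [[-0.1438 -0.9896  0.0042  0.0522]
 [-0.969   0.14   -0.2038  0.5306]
 [ 0.2011 -0.0334 -0.979   0.9391]
 [ 0.      0.      0.      1.    ]]
side [[419.28984292   0.         281.80110774]
 [  0.         419.28984292 210.26570628]
 [  0.           0.           1.        ]] -0.12593561185620178 [[ 0.9751 -0.2219  0.0026 -0.5075]
 [-0.1293 -0.5775 -0.8061  0.0778]
 [ 0.1803  0.7857 -0.5918  0.7522]
 [ 0.      0.      0.      1.    ]]
```

View pics/top0.png

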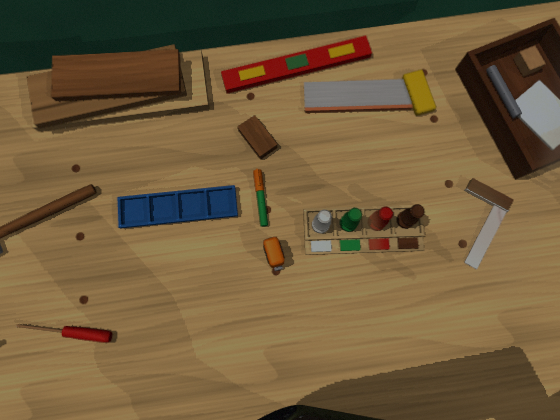

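View pics/side0.png

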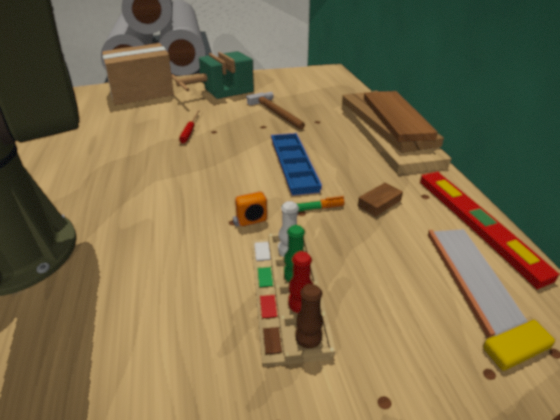

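The top view shows the drying rack at about (365, 230). Its feet, left to right, are white (322, 220), green (350, 218), red (380, 217) and walnut (412, 215), with matching tiles at row 244. The empty blue rack is centred near (178, 207). The side view shows the same order.

```bash
cat > h.py <<'E'
import cv2,numpy as np
def rays(c,px):
    p=cv2.undistortPoints(np.float64(px).reshape(-1,1,2),c["camera_matrix"],np.array([float(c["k1"]),0,0,0]))[:,0]
    return np.c_[p,np.ones(len(p))]
def onplane(c,px,z,T=None):          # T: camera -> world
    T=np.linalg.inv(c["view"]) if T is None else T
    d=rays(c,px)@T[:3,:3].T; o=T[:3,3]
    return o+d*((z-o[2])/d[:,2])[:,None]
def cloud(c,T=None):
    T=np.linalg.inv(c["view"]) if T is None else T
    h,w=c["range_z"].shape; v,u=np.mgrid[:h,:w]
    d=rays(c,np.c_[u.ravel(),v.ravel()])*c["range_z"].reshape(-1,1)
    return (d@T[:3,:3].T+T[:3,3]).reshape(h,w,3)
E
python3 - <<'E'
from h import *
for n in("top","side"):
    c=dict(np.load(f"{n}0.npz")); P=cloud(c); hsv=cv2.cvtColor(c["frame"],cv2.COLOR_RGB2HSV)
    ok=c["range_z"]>0
    m=cv2.inRange(hsv,(100,150,40),(125,255,255))
    cn=max(cv2.findContours(m,0,2)[0],key=cv2.contourArea)
    W=onplane(c,cn[:,0],0.02)
    rect=cv2.minAreaRect(np.float32(W[:,:2]*1000)); print(n,"blue",rect,"area",cv2.contourArea(cn))
    mm=(m>0)&ok; print(" blue z pct",np.percentile(P[mm][:,2],[2,20,50,80,98]).round(4),"bench z",np.median(P[200:260,250:260][ok[200:260,250:260]][:,2]))
    if n=="top":
        S=(P[...,0]>.3)&(P[...,1]<-.02)&ok&(P[...,2]>.1)&(P[...,2]<.13)
        S[:,:300]=0;S[:,430:]=0;S[:190]=0;S[260:]=0
        k,l,st,ce=cv2.connectedComponentsWithStats(S.astype(np.uint8))
        for i in range(1,k):
            if st[i,4]>8: q=P[l==i]; print(" head",ce[i].round(1),st[i,4],(q[:,:2].min(0)+q[:,:2].max(0))/2,np.ptp(q[:,:2],axis=0),q.mean(0).round(4),q[:,2].max().round(4))
        for u in(320,350,379,408): print(" tile",u,P[244,u].round(4),onplane(c,[(u,244)],.012).round(4))
E
```

```text
top blue ((591.349609375, 197.35073852539062), (261.20849609375, 70.81584930419922), 87.82860565185547) area 3491.0
 blue z pct [0.0059 0.0083 0.0105 0.0202 0.0239] bench z 0.0017026592386730766
 head [417.1 210.6] 169 [ 0.49036537 -0.29999694] [0.02825101 0.02808299] [ 0.4898 -0.2994  0.1084] 0.1129
 head [385.3 213. ] 153 [ 0.4954829  -0.23591951] [0.0275909  0.02749408] [ 0.4942 -0.2349  0.1081] 0.1131
 head [324.  215.9] 154 [ 0.50737744 -0.11172048] [0.02787483 0.029135  ] [ 0.5061 -0.1109  0.1081] 0.1129
 head [354.5 214.1] 150 [ 0.5014114  -0.17331301] [0.02809387 0.02707495] [ 0.5009 -0.1727  0.1081] 0.1128
 tile 320 [ 0.4628 -0.1043  0.0129] [[ 0.4629 -0.1044  0.012 ]]
 tile 350 [ 0.4534 -0.1699  0.0122] [[ 0.4534 -0.1699  0.012 ]]
 tile 379 [ 0.4443 -0.2332  0.0123] [[ 0.4443 -0.2333  0.012 ]]
 tile 408 [ 0.4351 -0.2963  0.0126] [[ 0.4352 -0.2965  0.012 ]]
side blue ((590.755615234375, 178.19351196289062), (272.5318603515625, 65.49176788330078), 87.63008880615234) area 1515.5
 blue z pct [0.006  0.0075 0.0095 0.0187 0.0209] bench z 0.010160556504713564
```

Run:
```python
from h import *
for n in("top","side"):
    c=dict(np.load(f"{n}0.npz")); P=cloud(c); hsv=cv2.cvtColor(c["frame"],cv2.COLOR_RGB2HSV); ok=c["range_z"]>0
    m=(cv2.inRange(hsv,(100,150,40),(125,255,255))>0)&ok&(P[...,2]<.03)&(P[...,0]>.5)&(P[...,0]<.7)
    q=P[m]; print(n,"px",np.argwhere(m).min(0),np.argwhere(m).max(0),"xyz pct",np.percentile(q,[1,50,99],axis=0).round(3).tolist())
    print(cv2.minAreaRect(np.float32(q[:,:2]*1000)))
    for nm,lo,hi in(("green",(50,100,30),(85,255,255)),("red",(0,170,40),(8,255,255))):
        g=(cv2.inRange(hsv,lo,hi)>0)&ok&(P[...,2]>.10)&(P[...,2]<.12)&(P[...,1]<0)
        q=P[g]; print(" ",nm,len(q),(q.min(0)+q.max(0))/2,q[:,2].max())
        g=(cv2.inRange(hsv,lo,hi)>0)&ok&(P[...,2]<.02)&(P[...,1]<0)&(P[...,0]<.47)&(P[...,0]>.4)
        q=P[g]; print("  tile",len(q),q.mean(0).round(4))
```

```text
top px [186 118] [227 237] xyz pct [[0.555, 0.07, 0.005], [0.593, 0.196, 0.01], [0.627, 0.325, 0.024]]
((591.8991088867188, 197.80062866210938), (260.95538330078125, 70.697021484375), 87.90231323242188)
  green 142 [ 0.50036797 -0.17303581  0.10708499] 0.11275376320651276
  tile 211 [ 0.4518 -0.1686  0.0134]
  red 151 [ 0.49476599 -0.23591951  0.10797401] 0.1131403939229787
  tile 215 [ 0.4447 -0.2328  0.0133]
side px [135 273] [193 319] xyz pct [[0.556, 0.063, 0.006], [0.594, 0.174, 0.01], [0.626, 0.321, 0.021]]
((591.3389892578125, 192.8624267578125), (263.8603820800781, 65.56443786621094), 87.74666595458984)
  green 178 [ 0.50045535 -0.18028215  0.10512402] 0.10966679179454558
  tile 252 [ 0.4521 -0.1734  0.0121]
  red 252 [ 0.49143236 -0.26745399  0.10514912] 0.10972112330328476
  tile 309 [ 0.4449 -0.2365  0.0125]
```

>>> jog_arm --pt "0 0 -5 0" --pt "0 0 -8 0" --pt "0 0 -8 0"

```text
time_s: 0.35
position: [0.1737, -0.5763, 0.3175]
tcp_rot: [3.142, -0.007, -1.278]
force: [0.2, -0.4, 0.2]
opening: 1.002
```

```bash
cat >> h.py <<'E'
from scipy.spatial.transform import Rotation as Ro
def pose(s):
    T=np.eye(4); T[:3,:3]=Ro.from_euler("xyz",s["tcp_rot"]).as_matrix(); T[:3,3]=s["position"]; return T
def go(s,xyz,yaw):                   # row to reach xyz (m) and yaw (rad), tool pointing down
    T=pose(s); d=T[:3,:3].T@(np.array(xyz)-T[:3,3])*100
    cur=np.arctan2(T[1,0],T[0,0]); return d.round(2),np.degrees(cur-yaw).round(1)
E
python3 - <<'E'
from h import *; from workcell import r
s=r.read_state(); print(go(s,(.47,-.205,.33),-.09),go(s,(.47,-.205,.28),-.09), r.pinch_z)
E
```

```text
(array([-26.99, -39.08,  -1.45]), np.float64(-68.1)) (array([-27.03, -39.08,   3.55]), np.float64(-68.1)) 0.0187
```

>>> jog_arm --pt "-2 -3 0 -5" --pt "-5 -7 0 -12" --pt "-8 -11 0 -19" --pt "-11 -15 0 -26" --pt "-14 -19 0 -33" --pt "-17 -23 0 -40" --pt "-20 -28 0 -47" --pt "-23 -33 0 -54" --pt "-25 -36 0 -60" --pt "-26 -38 0 -65" --pt "-27 -39 0 -68" --pt "-27 -39 0 -68" --pt "-27 -39 0 -68" --pt "-27 -39 0 -68"

```text
time_s: 1.52
position: [0.4696, -0.2042, 0.315]
tcp_rot: [3.135, -0.002, -0.088]
force: [0.2, -0.4, 0.8]
opening: 0.998
```

Run:
```python
from h import *; from workcell import r
s=r.read_state(); c=r.camera("wrist"); cv2.imwrite("pics/w1.png",c["frame"][:,:,::-1])
print(s["position"],s["tcp_rot"],c["tool_from_camera"].round(3)); np.savez("w1.npz",T=pose(s)@c["tool_from_camera"],**{k:c[k] for k in c})
```

```text
[ 0.4695566  -0.20422522  0.31500449] [ 3.13473317e+00 -1.70572637e-03 -8.83954140e-02] [[ 1.    -0.001 -0.     0.   ]
 [ 0.001  0.965  0.263 -0.065]
 [ 0.    -0.263  0.965 -0.142]
 [ 0.     0.     0.     1.   ]]
```

View pics/w1.png

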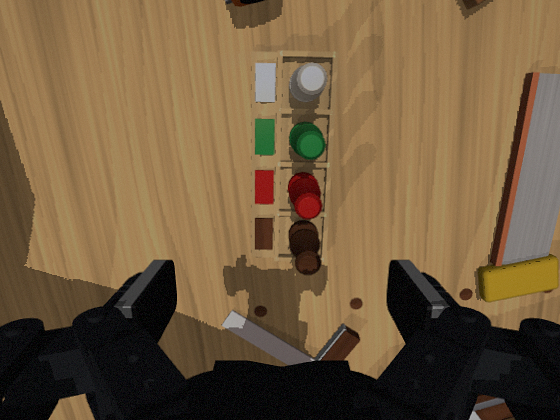

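The wrist view shows the heads at white (312,77), green (311,143), red (308,205) and walnut (307,262), with the tiles in the column at u≈264. Next I measure the heads on the z=0.108 plane.

Run:
```python
from h import *
c=dict(np.load("w1.npz")); T=c["T"]; P=cloud(c,T); ok=c["range_z"]>0
S=ok&(P[...,2]>.098)&(P[...,2]<.125); S[:,:270]=0;S[:,345:]=0;S[285:]=0
k,l,st,ce=cv2.connectedComponentsWithStats(S.astype(np.uint8))
for i in range(1,k):
    if st[i,4]>60:
        q=P[l==i]; cc=cv2.findContours((l==i).astype(np.uint8),0,2)[0][0]; W=onplane(c,cc[:,0],.108,T)
        print(ce[i].round(0),st[i,4],"z",np.median(q[:,2]).round(4),cv2.minEnclosingCircle(np.float32(W[:,:2]*1000)))
hsv=cv2.cvtColor(c["frame"],cv2.COLOR_RGB2HSV)
for n,lo,hi in(("red",(0,170,40),(8,255,255)),("green",(50,100,30),(85,255,255))):
    m=cv2.inRange(hsv,lo,hi); m[:,:250]=0;m[:,279:]=0;m[:100]=0;m[220:]=0
    cc=max(cv2.findContours(m,0,2)[0],key=cv2.contourArea); print(n,cv2.minAreaRect(np.float32(onplane(c,cc[:,0],.012,T)[:,:2]*1000)))
```

```text
[312.  78.] 777 z 0.1071 ((506.7087097167969, -115.00990295410156), 14.388790130615234)
[311. 145.] 676 z 0.1072 ((501.4604797363281, -176.4455108642578), 14.398058891296387)
[308. 206.] 585 z 0.1073 ((494.6272277832031, -238.1272430419922), 14.283090591430664)
[308. 263.] 521 z 0.1073 ((490.0927429199219, -301.3633117675781), 14.45004653930664)
red ((445.0889892578125, -234.6094207763672), (43.531253814697266, 23.44637680053711), 84.5360336303711)
green ((451.55523681640625, -171.5624542236328), (42.8383903503418, 22.567646026611328), 84.54524230957031)
```

Run:
```python
from h import *; from workcell import r
s=r.read_state(); print(go(s,(.4901,-.3015,.2),-.095),go(s,(.4901,-.3015,.06),-.095))
```

```text
(array([ 2.95,  9.33, 11.58]), np.float64(0.3)) (array([ 2.93,  9.23, 25.58]), np.float64(0.3))
```

>>> jog_arm --pt "1 3 3 0" --pt "2 6 6 0" --pt "2.9 9 9 0" --pt "2.9 9.3 11.6 0" --pt "2.9 9.3 11.6 0" --pt "2.9 9.3 11.6 0" --pt "2.9 9.3 11.6 0"

```text
time_s: 2.15
position: [0.4892, -0.3017, 0.2011]
tcp_rot: [3.134, -0.002, -0.092]
force: [-0.2, -0.6, 1.3]
opening: 1.001
```

Run:
```python
from h import *; from workcell import r
s=r.read_state(); print(go(s,(.4901,-.3015,.06),-.095))
c=r.camera("wrist"); cv2.imwrite("pics/w2.png",c["frame"][:,:,::-1])
```

```text
(array([ 0.05, -0.13, 14.11]), np.float64(0.2))
```

View pics/w2.png

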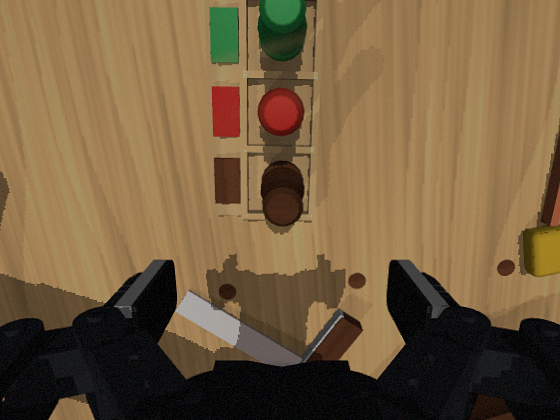

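The walnut head is at (283, 207), centred between the jaws at u≈281. I descend and grip.

>>> jog_arm --pt "0 -0.1 3 0" --pt "0 -0.1 6 0" --pt "0 -0.1 8.5 0" --pt "0 -0.1 11 0" --pt "0 -0.1 13 0" --pt "0 -0.1 14.1 0" --pt "0 -0.1 14.1 0" --pt "0 -0.1 14.1 0" --pt "0 -0.1 14.1 0"

```text
time_s: 2.95
position: [0.492, -0.3025, 0.0631]
tcp_rot: [3.132, -0.007, -0.09]
force: [-0.4, -0.4, -0.4]
opening: 0.998
```

>>> jog_arm --pt "0 0 0 0" --pt "0 0 0 0" --pt "0 0 0 0" --pt "0 0 0 0" --pt "0 0 0 0" --pt "0 0 0 0" --pt "0 0 0 0" --pt "0 0 0 0" --pt "0 0 0 0" --pt "0 0 0 0" --gripper 255 --newtons 40

```text
time_s: 3.78
position: [0.4919, -0.3026, 0.0633]
tcp_rot: [3.132, -0.007, -0.091]
force: [-2.3, 0.2, 5.2]
opening: 0.299
```

>>> jog_arm --pt "0 0 -1 0" --pt "0 0 -3 0" --pt "0 0 -5.5 0" --pt "0 0 -8 0" --pt "0 0 -11 0" --pt "0 0 -14 0" --pt "0 0 -16 0" --pt "0 0 -16 0" --pt "0 0 -16 0"

```text
time_s: 4.53
position: [0.4917, -0.3013, 0.2243]
tcp_rot: [3.131, -0.009, -0.09]
force: [-0.2, 0.4, -2.4]
opening: 0.301
```

Run:
```python
from h import *; from workcell import r
s=r.read_state(); print(s["position"],s["opening"],go(s,(.59,.195,.22),-.038),go(s,(.5951,.2911,.22),-.038))
c=r.camera("side"); cv2.imwrite("pics/s1.png",c["frame"][:,:,::-1])
```

```text
[ 0.4916658  -0.30126282  0.22429046] 0.30148613549494396 (array([ 5.310e+00, -5.031e+01, -5.000e-02]), np.float64(-3.0)) (array([  4.95, -59.93,  -0.16]), np.float64(-3.0))
```

View pics/s1.png

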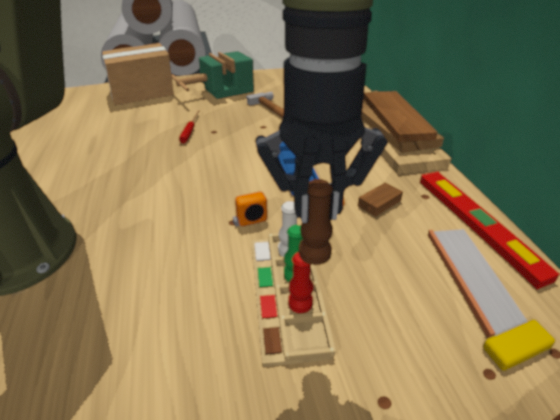

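>>> jog_arm --pt "0.3 -3 -1 0" --pt "0.6 -6.5 -2 0" --pt "1 -10 -3 0" --pt "1.5 -14 -4 0" --pt "2 -18 -5 -1" --pt "2.7 -22 -5 -1" --pt "3.3 -26 -5 -2" --pt "4 -30 -5 -2" --pt "4.5 -34 -5 -3" --pt "5 -38 -5 -3" --pt "5.3 -41 -5 -3" --pt "5.3 -43 -5 -3" --pt "5.3 -43.5 -5 -3" --pt "5.3 -43.5 -5 -3" --pt "5.3 -43.5 -5 -3" --pt "5.3 -43.5 -5 -3"

```text
time_s: 5.92
position: [0.5821, 0.1269, 0.2682]
tcp_rot: [3.131, -0.005, -0.039]
force: [0.3, -0.3, -0.7]
opening: 0.297
```

```bash
cat > blue.py <<'E'
from h import *; from workcell import r
import sys
s=r.read_state(); c=r.camera("wrist"); cv2.imwrite(sys.argv[1],c["frame"][:,:,::-1]); T=pose(s)@c["tool_from_camera"]
hsv=cv2.cvtColor(c["frame"],cv2.COLOR_RGB2HSV); m=cv2.inRange(hsv,(100,150,40),(125,255,255))
cn=max(cv2.findContours(m,0,2)[0],key=cv2.contourArea)
print(s["position"],s["joint_vel"].round(3) if hasattr(s["joint_vel"],"round") else "","blue",cv2.minAreaRect(np.float32(onplane(c,cn[:,0],.02,T)[:,:2]*1000)))
E
python3 blue.py pics/b1.png
```

```text
[0.58208157 0.12687175 0.26816488] [-0.01  -0.009  0.007  0.001  0.003  0.002] blue ((590.2213134765625, 129.99288940429688), (128.32925415039062, 68.54673767089844), 87.61627960205078)
```

View pics/b1.png

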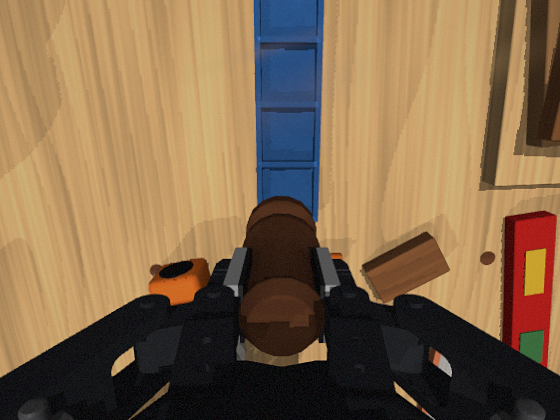

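The dividers show at v≈40, 105 and 166, between u≈257 and u≈320. The foot is held upright.

Run:
```python
from h import *; from workcell import r
s=r.read_state(); c=r.camera("wrist"); T=pose(s)@c["tool_from_camera"]
v=c["frame"][:,275:300].astype(float).sum(2).mean(1); print([(i,int(v[i])) for a in(34,99,160) for i in range(a,a+13)])
W=onplane(c,[(288,40),(288,105),(289,165.5)],.02,T); print((W*1000).round(1))
b=np.array([0.,0])+0
ex=onplane(c,[(257,70),(322,70),(257,135),(320,135)],.02,T); print((ex*1000).round(1))
print(go(s,(.5951,.2911,.20),-.038))
```

```text
[(34, 244), (35, 249), (36, 259), (37, 265), (38, 267), (39, 270), (40, 272), (41, 270), (42, 215), (43, 146), (44, 173), (45, 183), (46, 183), (99, 242), (100, 244), (101, 255), (102, 259), (103, 259), (104, 261), (105, 260), (106, 257), (107, 210), (108, 172), (109, 174), (110, 175), (111, 175), (160, 127), (161, 158), (162, 241), (163, 237), (164, 234), (165, 236), (166, 218), (167, 150), (168, 131), (169, 159), (170, 222), (171, 243), (172, 240)]
[[595.8 257.7  20. ]
 [593.5 193.9  20. ]
 [592.3 129.2  20. ]]
[[562.6 230.3  20. ]
 [630.  227.6  20. ]
 [558.8 163.9  20. ]
 [627.1 161.2  20. ]]
(array([  0.6 , -16.54,   6.68]), np.float64(-0.1))
```

>>> jog_arm --pt "0.2 -4 0 0" --pt "0.4 -8 1 0" --pt "0.6 -12 2.5 0" --pt "0.7 -15 4 0" --pt "0.7 -16.5 6 0" --pt "0.7 -16.5 7 0" --pt "0.7 -16.5 7 0" --pt "0.7 -16.5 7 0" --pt "0.7 -16.5 7 0"

```text
time_s: 6.77
position: [0.5971, 0.2893, 0.1985]
tcp_rot: [3.132, -0.007, -0.042]
force: [0.5, 0.7, -0.8]
opening: 0.3
```

Run:
```python
from h import *; from workcell import r
s=r.read_state(); print(s["position"],go(s,(.5966,.2906,.065),-.038))
```

```text
[0.59706752 0.28927595 0.19849285] (array([-0.14, -0.26, 13.35]), np.float64(-0.2))
```

>>> jog_arm --pt "0 -0.1 3 0" --pt "-0.1 -0.2 6 0" --pt "-0.1 -0.2 8.5 0" --pt "-0.1 -0.2 10 0" --pt "-0.1 -0.2 11 0" --pt "-0.1 -0.2 12 0" --pt "-0.1 -0.2 12.7 0" --pt "-0.1 -0.2 13.2 0" --pt "-0.1 -0.2 13.5 0" --pt "-0.1 -0.2 13.5 0" --pt "-0.1 -0.2 13.5 0"

```text
time_s: 7.68
position: [0.5976, 0.2902, 0.0642]
tcp_rot: [3.133, -0.008, -0.042]
force: [-0.6, -0.4, -1.6]
opening: 0.303
```

>>> jog_arm --pt "0 0 0.1 0" --pt "0 0 0.2 0" --pt "0 0 0.2 0" --pt "0 0 0.2 0"

```text
time_s: 8.02
position: [0.598, 0.2905, 0.0638]
tcp_rot: [3.133, -0.009, -0.042]
force: [-1.6, -0.8, 5.8]
opening: 0.302
```

>>> jog_arm --pt "0 0 0 0" --pt "0 0 0 0" --pt "0 0 0 0" --pt "0 0 0 0" --pt "0 0 0 0" --pt "0 0 0 0" --pt "0 0 0 0" --pt "0 0 0 0" --gripper 0

```text
time_s: 8.68
position: [0.598, 0.2904, 0.0637]
tcp_rot: [3.133, -0.009, -0.042]
force: [0.0, -1.1, 0.1]
opening: 1.0
```

>>> jog_arm --pt "0 0 -2 0" --pt "0 0 -5 0" --pt "0 0 -8 0" --pt "0 0 -11 0" --pt "0 0 -14 0" --pt "0 0 -16 0" --pt "0 0 -16 0" --pt "0 0 -16 0"

```text
time_s: 9.35
position: [0.5975, 0.2923, 0.2252]
tcp_rot: [3.135, -0.012, -0.042]
force: [-1.3, -0.0, -0.1]
opening: 1.004
```

Run:
```python
from h import *; from workcell import r
s=r.read_state(); print(s["position"],s["opening"],go(s,(.4946,-.2381,.22),-.095))
```

```text
[0.59747527 0.29231916 0.22516726] 1.0035368091309043 (array([-8.07, 53.42,  0.8 ]), np.float64(3.1))
```

Contact is confirmed (5.8 N) and the foot is released. Red is next.

>>> jog_arm --pt "-0.4 3 0 0" --pt "-1 7 0 0" --pt "-1.6 11 0 0" --pt "-2.2 15 0 1" --pt "-2.8 19 0 1" --pt "-3.4 23 0 1" --pt "-4 27 0 2" --pt "-4.6 31 0 2" --pt "-5.2 35 0 2" --pt "-5.8 39 0 3" --pt "-6.4 43 0 3" --pt "-7 47 0 3" --pt "-7.7 50.5 0 3" --pt "-8.1 53 0.5 3" --pt "-8.1 53.4 0.8 3" --pt "-8.1 53.4 0.8 3" --pt "-8.1 53.4 0.8 3" --pt "-8.1 53.4 0.8 3"

```text
time_s: 10.85
position: [0.4942, -0.2366, 0.2193]
tcp_rot: [3.136, -0.011, -0.093]
force: [-0.3, 0.3, -0.1]
opening: 1.0
```

Run:
```python
from h import *; from workcell import r
s=r.read_state(); print(s["position"],go(s,(.4946,-.2385,.062),-.095))
c=r.camera("top"); f=c["frame"][150:270,90:450]; cv2.imwrite("pics/t1.png",cv2.resize(f[:,:,::-1],None,fx=2.2,fy=2.2,interpolation=2))
P=cloud(c); S=(P[...,2]>.095)&(P[...,2]<.125)&(P[...,1]>.05)&(P[...,0]>.5)&(P[...,0]<.7)
if S.any(): print("placed head",np.median(P[S],axis=0))
```

```text
[ 0.49424504 -0.23663794  0.21930777] (array([-0.12,  0.1 , 15.73]), np.float64(0.1))
placed head [0.59504189 0.28658841 0.10831173]
```

View pics/t1.png

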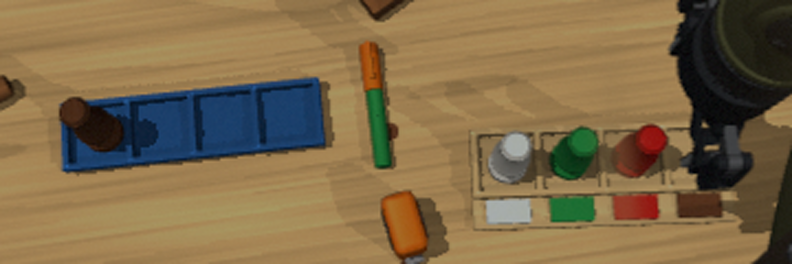

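Walnut stands at the left end of the blue rack (crop 75–110, 100–140). The red head is at (650, 138).

>>> jog_arm --pt "-0.1 0 3 0" --pt "-0.1 0.1 6 0" --pt "-0.1 0.1 9 0" --pt "-0.1 0.1 12 0" --pt "-0.1 0.1 14 0" --pt "-0.1 0.1 15.7 0" --pt "-0.1 0.1 15.7 0" --pt "-0.1 0.1 15.7 0" --pt "-0.1 0.1 15.7 0"

```text
time_s: 11.65
position: [0.4962, -0.2382, 0.0638]
tcp_rot: [3.135, -0.013, -0.091]
force: [-0.2, 0.5, -0.3]
opening: 1.0
```

>>> jog_arm --pt "0 0 0 0" --pt "0 0 0 0" --pt "0 0 0 0" --pt "0 0 0 0" --pt "0 0 0 0" --pt "0 0 0 0" --pt "0 0 0 0" --pt "0 0 0 0" --pt "0 0 0 0" --pt "0 0 0 0" --gripper 255

```text
time_s: 12.48
position: [0.4956, -0.2383, 0.0644]
tcp_rot: [3.135, -0.012, -0.091]
force: [-2.9, 0.3, 6.6]
opening: 0.308
```

>>> jog_arm --pt "0 0 -1 0" --pt "0 0 -3 0" --pt "0 0 -5.5 0" --pt "0 0 -8 0" --pt "0 0 -11 0" --pt "0 0 -14 0" --pt "0 0 -17 0" --pt "0 0 -20 0" --pt "0 0 -20 0" --pt "0 0 -20 0"

```text
time_s: 13.32
position: [0.4944, -0.2373, 0.2667]
tcp_rot: [3.134, -0.016, -0.092]
force: [0.3, -0.3, -2.3]
opening: 0.304
```

Run:
```python
from h import *; from workcell import r
s=r.read_state(); print(go(s,(.592,.13,.27),-.038))
```

```text
(array([  6.37, -37.47,  -0.53]), np.float64(-3.1))
```

>>> jog_arm --pt "0.4 -3 0 0" --pt "1 -7 0 0" --pt "1.7 -11 0 -1" --pt "2.4 -15 0 -1" --pt "3.1 -19 0 -1" --pt "3.8 -23 0 -2" --pt "4.5 -27 0 -2" --pt "5.2 -31 0 -3" --pt "5.9 -34.5 0 -3" --pt "6.4 -37 0 -3" --pt "6.4 -37.5 0 -3" --pt "6.4 -37.5 0 -3" --pt "6.4 -37.5 0 -3"

```text
time_s: 14.4
position: [0.5914, 0.1297, 0.2633]
tcp_rot: [3.131, -0.013, -0.039]
force: [-0.2, -0.8, -2.6]
opening: 0.307
```

Run:
```python
from h import *; from workcell import r
s=r.read_state(); c=r.camera("wrist"); T=pose(s)@c["tool_from_camera"]; P=cloud(c,T); np.savez("w3.npz",T=T,**{k:c[k] for k in c})
cv2.imwrite("pics/b2.png",c["frame"][:,:,::-1])
S=(P[...,2]>.098)&(P[...,2]<.125)&(P[...,1]>.2)&(c["range_z"]>0)
if S.any():
    print(np.argwhere(S).mean(0)); cc=max(cv2.findContours(S.astype(np.uint8),0,2)[0],key=cv2.contourArea); print("head",cv2.minEnclosingCircle(np.float32(onplane(c,cc[:,0],.108,T)[:,:2]*1000)))
print(s["tcp_rot"],go(s,(.5942,.2267,.2),-.038))
```

```text
[  1.65591398 279.48387097]
head ((597.8629150390625, 273.4379577636719), 8.66843032836914)
[ 3.13141789 -0.01311164 -0.03867444] (array([-0.18, -9.76,  6.23]), np.float64(-0.0))
```

View pics/b2.png

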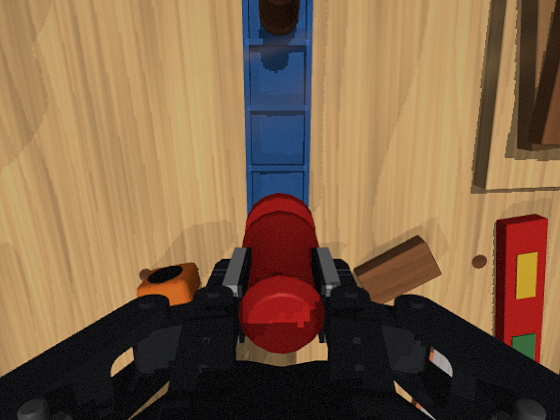

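Run:
```python
from h import *
c=dict(np.load("w3.npz")); T=c["T"]; f=c["frame"][:,:,:].astype(int)
print([tuple(f[v,279]) for v in range(26,50,2)])
print((onplane(c,[(279,34),(260,15),(298,15)],.010,T)*1000).round(1),(onplane(c,[(279,43),(279,108),(279,169),(246,75),(312,75),(248,140),(310,140)],.02,T)*1000).round(1))
```

```text
[(np.int64(31), np.int64(20), np.int64(8)), (np.int64(40), np.int64(23), np.int64(12)), (np.int64(44), np.int64(27), np.int64(21)), (np.int64(42), np.int64(29), np.int64(13)), (np.int64(29), np.int64(15), np.int64(8)), (np.int64(33), np.int64(37), np.int64(54)), (np.int64(32), np.int64(42), np.int64(67)), (np.int64(41), np.int64(52), np.int64(75)), (np.int64(42), np.int64(51), np.int64(73)), (np.int64(47), np.int64(51), np.int64(68)), (np.int64(48), np.int64(49), np.int64(60)), (np.int64(49), np.int64(56), np.int64(79))]
[[597.9 267.5  10. ]
 [579.4 285.9  10. ]
 [617.9 284.5  10. ]] [[597.4 257.3  20. ]
 [594.8 194.2  20. ]
 [592.2 129.6  20. ]
 [562.4 228.3  20. ]
 [630.1 225.7  20. ]
 [560.2 162.4  20. ]
 [626.8 159.7  20. ]]
```

The walnut base measures (598.6, 287.5) mm against a bay centre of about (597, 289.5), so it's well within tolerance.

>>> jog_arm --pt "0 -3 0 0" --pt "0 -6 1 0" --pt "-0.1 -9 3 0" --pt "-0.1 -9.8 5 0" --pt "-0.1 -9.8 6 0" --pt "-0.1 -9.8 6 0" --pt "-0.1 -9.8 6 0" --pt "-0.1 -9.8 6 0"

```text
time_s: 15.12
position: [0.5959, 0.2249, 0.2041]
tcp_rot: [3.132, -0.015, -0.042]
force: [0.2, 1.1, -1.0]
opening: 0.308
```

Run:
```python
from h import *; from workcell import r
s=r.read_state(); print(s["position"],s["tcp_rot"],go(s,(.595,.2267,.064),-.038))
```

```text
[0.59590923 0.22487106 0.20405456] [ 3.13173911 -0.01508877 -0.04187357] (array([-0.31, -0.32, 14.  ]), np.float64(-0.2))
```

>>> jog_arm --pt "-0.1 -0.1 3 0" --pt "-0.2 -0.2 6 0" --pt "-0.3 -0.3 8.5 0" --pt "-0.3 -0.3 10.5 0" --pt "-0.3 -0.3 11.5 0" --pt "-0.3 -0.3 12.5 0" --pt "-0.3 -0.3 13.2 0" --pt "-0.3 -0.3 13.7 0" --pt "-0.3 -0.3 14 0" --pt "-0.3 -0.3 14.2 0" --pt "-0.3 -0.3 14.2 0" --pt "-0.3 -0.3 14.2 0"

```text
time_s: 16.12
position: [0.5962, 0.2267, 0.0645]
tcp_rot: [3.132, -0.018, -0.042]
force: [-3.3, -2.3, 8.8]
opening: 0.307
```

Contact is 8.8 N, so the foot is on the floor. I release.

>>> jog_arm --pt "0 0 0 0" --pt "0 0 0 0" --pt "0 0 0 0" --pt "0 0 0 0" --pt "0 0 0 0" --pt "0 0 0 0" --pt "0 0 0 0" --pt "0 0 0 0" --gripper 0

```text
time_s: 16.78
position: [0.5961, 0.2267, 0.0644]
tcp_rot: [3.132, -0.017, -0.042]
force: [0.2, -0.8, 0.3]
opening: 0.999
```

>>> jog_arm --pt "0 0 -2 0" --pt "0 0 -5 0" --pt "0 0 -8 0" --pt "0 0 -11 0" --pt "0 0 -14 0" --pt "0 0 -16 0" --pt "0 0 -16 0" --pt "0 0 -16 0"

```text
time_s: 17.45
position: [0.5943, 0.2287, 0.2258]
tcp_rot: [3.134, -0.02, -0.042]
force: [0.4, 0.2, -1.1]
opening: 0.999
```

Run:
```python
from h import *; from workcell import r
s=r.read_state(); print(s["position"],s["tcp_rot"],go(s,(.501,-.1764,.22),-.095))
```

```text
[0.59428517 0.22865211 0.22577495] [ 3.13353812 -0.02015343 -0.04189843] (array([-7.63, 40.86,  0.75]), np.float64(3.0))
```

>>> jog_arm --pt "-0.5 3 0 0" --pt "-1.2 7 0 0" --pt "-1.9 11 0 1" --pt "-2.7 15 0 1" --pt "-3.5 19 0 1" --pt "-4.3 23 0 2" --pt "-5.1 27 0 2" --pt "-5.9 31 0 2" --pt "-6.6 35 0 3" --pt "-7.3 38.5 0 3" --pt "-7.6 40.5 0.4 3" --pt "-7.6 40.9 0.7 3" --pt "-7.6 40.9 0.7 3" --pt "-7.6 40.9 0.7 3" --pt "-7.6 40.9 0.7 3"

```text
time_s: 18.7
position: [0.5013, -0.1757, 0.2199]
tcp_rot: [3.135, -0.019, -0.093]
force: [0.2, -0.6, 0.0]
opening: 0.998
```

Run:
```python
from h import *; from workcell import r
s=r.read_state(); print(s["position"],s["tcp_rot"],go(s,(.501,-.1764,.062),-.095))
```

```text
[ 0.50125868 -0.17565862  0.21992065] [ 3.13532895 -0.01946458 -0.0929467 ] (array([-0.33, -0.02, 15.79]), np.float64(0.1))
```

>>> jog_arm --pt "-0.1 0 3 0" --pt "-0.2 0 6 0" --pt "-0.3 0 9 0" --pt "-0.4 0 12 0" --pt "-0.4 0 14 0" --pt "-0.4 0 15.7 0" --pt "-0.4 0 15.7 0" --pt "-0.4 0 15.7 0" --pt "-0.4 0 15.7 0"

```text
time_s: 19.45
position: [0.5012, -0.176, 0.0639]
tcp_rot: [3.135, -0.021, -0.092]
force: [0.2, -0.1, 0.5]
opening: 1.0
```

>>> jog_arm --pt "0 0 0 0" --pt "0 0 0 0" --pt "0 0 0 0" --pt "0 0 0 0" --pt "0 0 0 0" --pt "0 0 0 0" --pt "0 0 0 0" --pt "0 0 0 0" --pt "0 0 0 0" --pt "0 0 0 0" --gripper 255

```text
time_s: 20.28
position: [0.5015, -0.1762, 0.0645]
tcp_rot: [3.135, -0.021, -0.092]
force: [-0.9, 0.8, 5.4]
opening: 0.305
```

>>> jog_arm --pt "0 0 -1 0" --pt "0 0 -3 0" --pt "0 0 -5.5 0" --pt "0 0 -8 0" --pt "0 0 -11 0" --pt "0 0 -14 0" --pt "0 0 -16 0" --pt "0 0 -16 0" --pt "0 0 -16 0"

```text
time_s: 21.03
position: [0.4989, -0.1751, 0.2259]
tcp_rot: [3.134, -0.024, -0.092]
force: [-1.3, 0.2, -1.3]
opening: 0.306
```

Run:
```python
from h import *; from workcell import r
s=r.read_state(); print(s["position"],s["opening"],go(s,(.5925,.1625,.22),-.038))
```

```text
[ 0.49887335 -0.17509463  0.22593614] 0.3055185266810744 (array([  6.21, -34.48,   0.49]), np.float64(-3.1))
```

>>> jog_arm --pt "0.4 -3 0 0" --pt "1 -7 0 0" --pt "1.8 -11 0 -1" --pt "2.6 -15 0 -1" --pt "3.4 -19 0 -1" --pt "4.2 -23 0 -2" --pt "5 -27 0 -2" --pt "5.7 -31 0 -3" --pt "6.2 -33.5 0.3 -3" --pt "6.2 -34.5 0.5 -3" --pt "6.2 -34.5 0.5 -3" --pt "6.2 -34.5 0.5 -3" --pt "6.2 -34.5 0.5 -3"

```text
time_s: 22.12
position: [0.5916, 0.1612, 0.2192]
tcp_rot: [3.132, -0.022, -0.041]
force: [-0.1, 0.4, -0.3]
opening: 0.307
```

Run:
```python
from h import *; from workcell import r
s=r.read_state(); print(s["position"],s["tcp_rot"],go(s,(.5925,.1625,.064),-.038))
c=r.camera("wrist"); cv2.imwrite("pics/b3.png",c["frame"][:,:,::-1])
```

```text
[0.59158302 0.1611735  0.21919306] [ 3.13183407 -0.02192976 -0.04061952] (array([-0.25, -0.29, 15.52]), np.float64(-0.2))
```

View pics/b3.png

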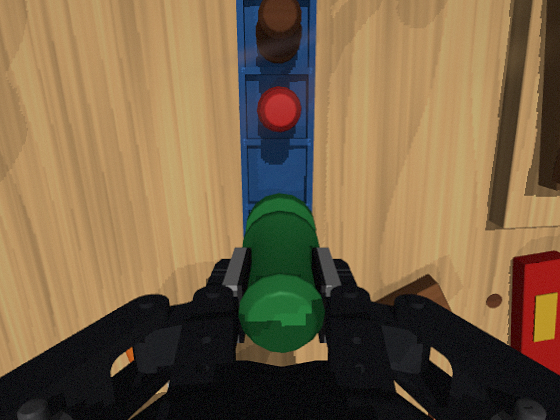

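Red (280,109) is upright and centred in its bay, walnut (280,30) likewise, and green is aligned over the next bay. I lower it.

>>> jog_arm --pt "-0.1 -0.1 3 0" --pt "-0.2 -0.2 6 0" --pt "-0.3 -0.3 9 0" --pt "-0.3 -0.3 11.5 0" --pt "-0.3 -0.3 13 0" --pt "-0.3 -0.3 14 0" --pt "-0.3 -0.3 14.7 0" --pt "-0.3 -0.3 15.2 0" --pt "-0.3 -0.3 15.5 0" --pt "-0.3 -0.3 15.7 0" --pt "-0.3 -0.3 15.7 0" --pt "-0.3 -0.3 15.7 0"

```text
time_s: 23.17
position: [0.5937, 0.1625, 0.0646]
tcp_rot: [3.133, -0.025, -0.041]
force: [-2.3, -1.3, 5.9]
opening: 0.306
```

>>> jog_arm --pt "0 0 0 0" --pt "0 0 0 0" --pt "0 0 0 0" --pt "0 0 0 0" --pt "0 0 0 0" --pt "0 0 0 0" --pt "0 0 0 0" --pt "0 0 0 0" --gripper 0

```text
time_s: 23.83
position: [0.5936, 0.1625, 0.0645]
tcp_rot: [3.133, -0.025, -0.041]
force: [0.2, -0.5, 0.1]
opening: 1.0
```

>>> jog_arm --pt "0 0 -2 0" --pt "0 0 -5 0" --pt "0 0 -8 0" --pt "0 0 -11 0" --pt "0 0 -14 0" --pt "0 0 -16 0" --pt "0 0 -16 0" --pt "0 0 -16 0"

```text
time_s: 24.5
position: [0.5906, 0.1644, 0.2258]
tcp_rot: [3.133, -0.028, -0.041]
force: [-0.2, 0.7, -0.5]
opening: 0.999
```

Run:
```python
from h import *; from workcell import r
s=r.read_state(); print(s["position"],s["tcp_rot"],go(s,(.5067,-.115,.22),-.095))
```

```text
[0.59056291 0.16442199 0.22578368] [ 3.13347802 -0.02793526 -0.04129467] (array([-7.24, 28.26,  0.61]), np.float64(3.1))
```

>>> jog_arm --pt "-0.6 3 0 0" --pt "-1.6 7 0 0" --pt "-2.6 11 0 1" --pt "-3.7 15 0 1" --pt "-4.8 19 0 2" --pt "-5.9 23 0 2" --pt "-6.8 26.5 0.3 3" --pt "-7.2 28.3 0.6 3" --pt "-7.2 28.3 0.6 3" --pt "-7.2 28.3 0.6 3" --pt "-7.2 28.3 0.6 3"

```text
time_s: 25.42
position: [0.5066, -0.1148, 0.2191]
tcp_rot: [3.136, -0.027, -0.094]
force: [0.5, -0.5, -0.0]
opening: 1.002
```

Run:
```python
from h import *; from workcell import r
s=r.read_state(); print(s["position"],s["tcp_rot"],go(s,(.5067,-.115,.062),-.095))
```

```text
[ 0.50662759 -0.11484845  0.21906988] [ 3.13571605 -0.026692   -0.09367433] (array([-0.41, -0.08, 15.7 ]), np.float64(0.1))
```

>>> jog_arm --pt "-0.1 0 3 0" --pt "-0.2 -0.1 6 0" --pt "-0.3 -0.1 9 0" --pt "-0.4 -0.1 12 0" --pt "-0.5 -0.1 14 0" --pt "-0.5 -0.1 15.6 0" --pt "-0.5 -0.1 15.6 0" --pt "-0.5 -0.1 15.6 0" --pt "-0.5 -0.1 15.6 0"

```text
time_s: 26.17
position: [0.5067, -0.114, 0.0638]
tcp_rot: [3.136, -0.028, -0.092]
force: [0.2, -0.1, 0.2]
opening: 0.998
```

>>> jog_arm --pt "0 0 0 0" --pt "0 0 0 0" --pt "0 0 0 0" --pt "0 0 0 0" --pt "0 0 0 0" --pt "0 0 0 0" --pt "0 0 0 0" --pt "0 0 0 0" --pt "0 0 0 0" --pt "0 0 0 0" --gripper 255

```text
time_s: 27.0
position: [0.5067, -0.1141, 0.0645]
tcp_rot: [3.136, -0.028, -0.093]
force: [-2.6, -0.5, 6.5]
opening: 0.304
```

>>> jog_arm --pt "0 0 -1 0" --pt "0 0 -3 0" --pt "0 0 -5.5 0" --pt "0 0 -8 0" --pt "0 0 -11 0" --pt "0 0 -14 0" --pt "0 0 -16 0" --pt "0 0 -16 0" --pt "0 0 -16 0"

```text
time_s: 27.75
position: [0.5031, -0.113, 0.2258]
tcp_rot: [3.135, -0.031, -0.093]
force: [0.1, 0.0, -2.0]
opening: 0.305
```

Run:
```python
from h import *; from workcell import r
s=r.read_state(); print(s["position"],s["opening"],go(s,(.590,.0985,.22),-.038))
```

```text
[ 0.50308021 -0.11300425  0.22580445] 0.3046233028308237 (array([  6.68, -21.87,   0.65]), np.float64(-3.1))
```

>>> jog_arm --pt "0.8 -3 0 0" --pt "2 -7 0 0" --pt "3.2 -11 0 -1" --pt "4.5 -15 0 -2" --pt "5.8 -19 0.2 -3" --pt "6.6 -21.4 0.6 -3" --pt "6.7 -21.9 0.6 -3" --pt "6.7 -21.9 0.6 -3" --pt "6.7 -21.9 0.6 -3" --pt "6.7 -21.9 0.6 -3"

```text
time_s: 28.58
position: [0.5892, 0.0976, 0.2196]
tcp_rot: [3.133, -0.028, -0.041]
force: [-0.5, -0.1, -0.8]
opening: 0.301
```

Run:
```python
from h import *; from workcell import r
s=r.read_state(); print(s["position"],s["tcp_rot"],go(s,(.590,.0985,.064),-.038))
c=r.camera("wrist"); cv2.imwrite("pics/b4.png",c["frame"][:,:,::-1])
```

```text
[0.58924521 0.09755228 0.21962181] [ 3.13278576 -0.02839666 -0.04132144] (array([-0.37, -0.23, 15.56]), np.float64(-0.2))
```

View pics/b4.png

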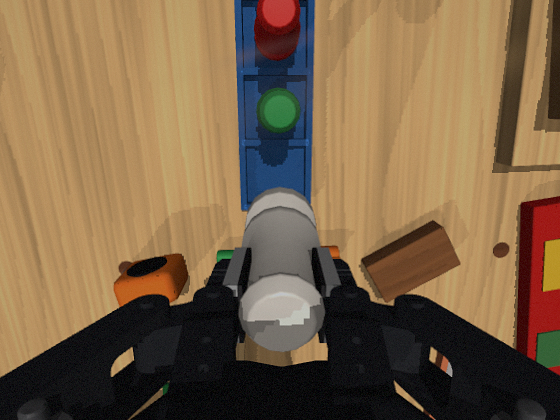

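Green (279,110) and red (278,30) are upright and centred. White is over the last bay (v≈145–210).

>>> jog_arm --pt "-0.1 -0.1 3 0" --pt "-0.2 -0.2 6 0" --pt "-0.3 -0.2 9 0" --pt "-0.4 -0.2 11.5 0" --pt "-0.4 -0.2 13 0" --pt "-0.4 -0.2 14 0" --pt "-0.4 -0.2 14.7 0" --pt "-0.4 -0.2 15.2 0" --pt "-0.4 -0.2 15.5 0" --pt "-0.4 -0.2 15.7 0" --pt "-0.4 -0.2 15.7 0" --pt "-0.4 -0.2 15.7 0"

```text
time_s: 29.63
position: [0.5911, 0.0984, 0.0648]
tcp_rot: [3.134, -0.031, -0.042]
force: [-1.5, 0.4, 6.0]
opening: 0.3
```

>>> jog_arm --pt "0 0 0 0" --pt "0 0 0 0" --pt "0 0 0 0" --pt "0 0 0 0" --pt "0 0 0 0" --pt "0 0 0 0" --pt "0 0 0 0" --pt "0 0 0 0" --gripper 0

```text
time_s: 30.3
position: [0.591, 0.0984, 0.0647]
tcp_rot: [3.134, -0.031, -0.042]
force: [-0.0, -0.4, 0.1]
opening: 1.001
```

>>> jog_arm --pt "0 0 -2 0" --pt "0 0 -5 0" --pt "0 0 -8 0" --pt "0 0 -11 0" --pt "0 0 -14 0" --pt "0 0 -18 0" --pt "0 2 -20 0" --pt "0 5 -20 0" --pt "0 9 -20 0" --pt "0 13 -20 0" --pt "0 16 -20 0" --pt "0 18 -20 0" --pt "0 18 -20 0" --pt "0 18 -20 0"

```text
time_s: 31.47
position: [0.5771, -0.0806, 0.2659]
tcp_rot: [3.134, -0.031, -0.044]
force: [0.7, 0.6, -0.5]
opening: 0.999
```

Run:
```python
from h import *; from workcell import r
c=r.camera("top"); P=cloud(c)
S=(P[...,2]>.1)&(P[...,2]<.118)&(P[...,1]>.05)&(P[...,0]>.53)&(P[...,0]<.66)&(c["range_z"]>0)
k,l,st,ce=cv2.connectedComponentsWithStats(S.astype(np.uint8)); y=-.04
R=np.array([[np.cos(y),-np.sin(y)],[np.sin(y),np.cos(y)]])
for i in range(1,k):
    if st[i,4]>30: q=P[l==i]; print(ce[i].round(),np.median(c["frame"][l==i],axis=0),q.mean(0).round(4),"rack mm",((q.mean(0)[:2]-[.592,.196])@R*1000).round(1))
cv2.imwrite("pics/t2.png",cv2.resize(c["frame"][140:260,90:350,::-1],None,fx=3,fy=3,interpolation=2))
```

```text
[214. 191.] [195. 200. 195.] [0.5903 0.1027 0.108 ] rack mm [  2.  -93.3]
[185. 194.] [ 43. 138.  68.] [0.5917 0.163  0.1082] rack mm [  1.  -32.9]
[153. 197.] [188.  42.  37.] [0.5936 0.2267 0.1078] rack mm [ 0.3 30.8]
[124. 201.] [84. 50. 30.] [0.5957 0.287  0.1079] rack mm [ 0.  91.1]
```

View pics/t2.png

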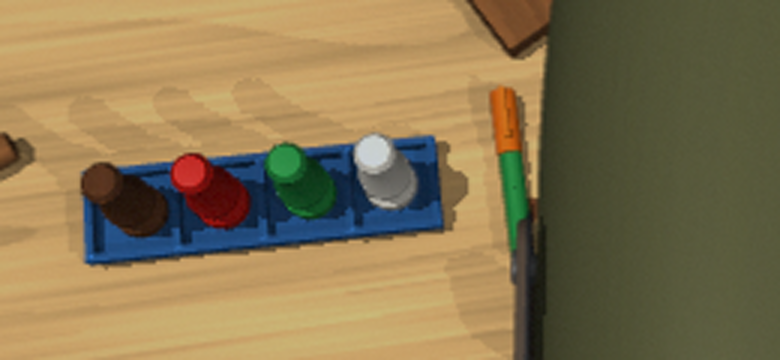

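All four stand upright in order: walnut, red, green, white. Heads are at z = 108 mm and within 5 mm of the bay centres, so I hand in.

```bash
python3 -c "
from workcell import r
print(r.hand_in())"
```

```text
the job is handed in; nothing more can be done
None
```

I moved all four feet to the blue rack in reverse order and handed the job in; hand-in gave no verdict. The feet now stand, left to right, walnut, red, green, white (in the drying rack it was white, green, red, walnut). The last move ended at 31.5 s of the 109 s allowed.

**Last checks:** In the final top view all four head tops are about 108 mm up, which is what a foot standing flat on the bay floor should give. The heads lie within 2 mm of the bay centres in x and within 5 mm in y; walnut is the worst, at 91 mm instead of 96 mm. Each foot was set down with a light contact of 6–9 N. The gripper is open and clear of everything.

**Disagreements:**
- The top and side cameras differed by about 4–5 mm in y on the tiles and the blue rack. The wrist camera agreed with their average on the tiles and the rack's y, so I used that.
- The wrist view put the blue rack's x about 3 mm higher than the other two, so I took values in between. It also placed the walnut base about 2 mm from its bay centre.
- The tool's pitch drifted to about 0.03 rad during the job; each foot was released resting on the bay floor, so this should not have tilted them.

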